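# Lock the carving stand and hold the hidden bolt head

## Robot

A 6-joint arm with a two-finger parallel gripper is mounted at the origin on the work surface. World frame = base frame: x ahead of the robot, y to its left, z up, the work surface at z = 0. Lengths are in m, angles in rad, forces in N, time in s.
With the tool pointing down it reaches from about 0.35 to 0.85 m from the base axis. Payload 8.1 kg.
Tool frame: the origin (TCP) lies between the finger pads, 19 mm behind the fingertips; this is the grasp point; z points along the fingers, y is the line along which they close (so a half turn about z gives the same grasp; the last joint's range is limited). The gripper opens to 85 mm and grips with 20 to 120 N. Pads are 22 mm wide; open, the fingers measure 114 mm over their backs; the gripper's body (76 mm by 85 mm) begins 54 mm behind the grasp point. The pads swing forward as they close: fully open they stand 13 mm farther back than shut.
Start: joints at [-1.419, 0.13, 1.488, -0, 1.523, -0.085], TCP at [0.141, -0.583, 0.25] pointing down, gripper open.
Joint ranges: [-2.96, 2.96], [-0.89, 2.26], [0.02, 2.5], [-1.34, 4.48], [0, 2.73], [-2.66, 2.66]. Speed limits (rad/s): [2.39, 2.39, 2.79, 3.14, 3.14, 3.14].

## Interface

Orientations are given as a unit quaternion [w, x, y, z].
In Python, from bench import arm gives the robot as it stands.
- The arm moves only by the shell command python3 -m jog 'ROWS' [FORCE]. ROWS is JSON, a list of rows, each a list of 3 entries, a list of its own where there are three numbers: the shift along the tool's x, y, z in m, then the turn about the tool's z in degrees, then the closure, from -1 (fully open) to 1 (shut), so that 0 is half open. A call has 1 to 20 rows; each row shifts and turns the commanded pose from where the row before left it, along the tool's axes as they then stand; what a row does not reach is not made up. A row lasts 1/10 s, in which the tool goes at most 50 mm and 8.59 degrees, less where a joint would pass 70% of its speed; a pose out of reach is approached as far as the arm can. A call with a gripper value outside its range is refused whole. The fingers move at their own pace and stop on an object; FORCE is the grip in N (left out, the last holds). Time passes only in rows, so rows that do not move let the fingers close. It gives the time, the measured TCP pose, the force, the opening and the grip force at its end, in the units of the state.
- arm.state(): the state, without advancing time (a new reading comes with each control period).
- arm.get_image(name): name is "side" or "top"; returns a dict with "image" (400x640x3 uint8, red, green, blue), "camera_matrix" (3x3 intrinsics, pixels), "pose" (4x4, takes a point from camera to world coordinates). Camera axes: x right, y down, z forward; pixel columns grow to the right and rows downward; lengths in m; the calibration is good to about 2 mm. A picture is of the moment at which its call begins. There is no depth.
- arm.hand_in(): hands the job in; it is judged then, once.
Trained networks look in a picture, given as the dict that the camera call returned (one of the last four; its "shot" number tells which), for a name from the list of things; names that differ only in an ending like _2 or _b are one class to them, and where a whole thing is asked for, a point or a joint stands for the part that bears it (a point fixed in the world has none). Each returns a list of dicts, best first, with "score" (0 to 1); they miss things now and then, are a little off and sometimes report something else, mostly with a low value. They report only what shows in the picture. A call takes as long as a camera call.
- arm.find_in(picture, query): "xy" ([column, row] in pixels, amid what is visible of it).
- arm.pinpoint(picture, query): "xy" ([column, row] in pixels: a listed point, or the origin of a listed thing).
The state is a dict: "time": time; "q": joint angles; "qd": joint speeds; "tau": joint torques, N m; "tcp_pos": TCP position; "tool_rot": TCP orientation; "force": force on the tool from outside, world axes, zero at the start; "torque": the same for the moment, N m; "finger_gap": finger opening in m; "grasp_force": force on a finger pad.
Only numpy, scipy, OpenCV 4.12 (cv2) and the standard library are available. Lean on these libraries where they do the work, as an engineer would, in place of code of your own. Each camera call takes 0.05 s, during which the arm holds its last target. There are 200 camera calls.

## Task

On the carving stand, turn the orange lock collar clockwise (seen from above) until its white pointer is on the green mark, and leave it there. Then reach down into the narrow gap between the steel bracket and the wooden fence behind it, grip the brass T-shaped bolt head well between the finger pads, bring it upright against its spring and keep hold of it so that the carver can tighten the wing nut in front: the program finishes while holding the head upright. Do not push hard against the bracket or the fence, and leave the carvings, tools and loose bits lying around undisturbed.

Things in the scene. Friction and masses are not known exactly. Their poses are not given: they have to be found in the camera images.
- stand: Plywood base plate fixed to the table, 190 x 330 x 14 mm, x -115 to +75, y -165 to +165 mm in its own frame. Origin at table height. Own z up; own +x points from bracket to fence, away from the robot, yawed up to 0.45 rad either way. In this frame the T head's centre is at (0, -80, 85) mm with the bolt axis along x; the collar's vertical axis is at x -10, y +85 mm.
- bracket_top (a point): Top centre of the bracket, a dark steel upright plate on the stand, 8 mm thick, 90 mm wide (y); axes as the stand's. Plate at stand x -31 to -23 mm, centred on the bolt in y, top 117 mm above the table. On its robot side a log slice, 72 mm diameter, 32 mm thick, centred on the bolt, top 121 mm above the table, with a brass wing nut.
- fence_top (a point): Top centre of the fence, a wooden board parallel to the bracket, 18 mm thick, 130 mm wide (y), fixed on the stand; axes as the stand's. At stand x +23 to +41 mm, centred on the bolt in y, top 106 mm above the table. The gap between bracket and fence is 46 mm wide, open at the top and both ends.
- t_head (a point): Brass T-shaped bolt head hidden in the gap: a bar 16 mm thick (x, along the bolt) by 14 mm wide (y) by 44 mm long (z when upright). Origin at its centre, on the bolt axis, 85 mm above the table, mid-gap; upright, its axes are the stand's. Grip it from above, fingers closing along the stand's y. The gap beside and below it is empty down to the base plate.
- bolt (a joint): Angle of the T head about the bolt axis (stand x), rad: 0 = upright; positive = its top leans to the stand's -y. It rests at about 0.2 to 0.4; a spring (0.5 Nm/rad, plus 0.05 Nm friction) returns it there when let go. About 0.2 Nm holds it upright; it swings from -0.3 to 0.6. A firm upright grip across its flats straightens it.
- collar (a joint): Angle of the orange lock collar about its vertical axis, rad, growing clockwise seen from above: 0 = white pointer on the red mark (open), 1.1 = on the green mark (locked). It starts between 0 and 0.35, stops at 1.5, stays where it is left (friction about 0.12 Nm).
- collar_grip (a point): Top centre of the collar's grip bar, on the collar's axis, 102 mm above the table. Bar 60 mm long along own x (white pointer at its +x end), 14 mm wide, 26 mm high, on an orange disc of 66 mm diameter, top at 76 mm. Dial plate beneath: 104 mm diameter. The bar's x is turned +0.55 rad from the stand's x at collar angle 0, -0.55 rad at 1.1.
- owl: Carved wooden owl, 68 mm diameter, 120 mm tall, origin under its foot; leave alone.
- mushroom_house: Mushroom-shaped bird house, 104 mm cap, 122 mm tall, origin under its foot; leave alone.
- bowl: Small wooden bowl, 110 mm rim, 45 mm high, origin under its foot; leave alone.
- mallet: Wooden mallet lying on the table; leave alone.
- gouge: Gouge with a pale wooden handle lying on the table; leave alone.
- wood_blank: Offcut of wood with bark, 70 x 50 x 33 mm, lying on the table, origin under its centre; leave alone.
- spare_washer: Loose steel washer, 34 mm diameter, 6 mm thick, lying on the stand's base plate on the robot's side; leave alone.

How it is judged:
By the outcome, as a careful person would: the job done as asked, in the order asked, and still so for the second after the job is handed in, while the arm keeps its last pose, push and grip.
It also fails if it takes over 38 s, if anything falls off the work surface, if the arm or the gripper's body presses on something with over 40 N, if the wrist force passes 120 N, or if a joint passes its speed limit or range.

## Working session

There is one attempt and no reset: what is moved stays moved. The work goes in short steps, Python scripts to look and compute and a shell command to move; the robot and the scene stay as the last step left them, time stands still between calls to the robot, and variables do not carry over. Pictures are saved under pics/ and viewed, at most 11 in all, crops included, and the job is handed in when it is done.

```bash
mkdir -p pics; cat > h.py <<'E'
import numpy as np, cv2
from bench import arm
def ray(p,xy):
    K=np.array(p["camera_matrix"]);T=np.array(p["pose"])
    d=T[:3,:3]@np.linalg.solve(K,[xy[0],xy[1],1.]);return T[:3,3],d
def atz(p,xy,z):
    o,d=ray(p,xy);return o+d*(z-o[2])/d[2]
def proj(p,X):
    K=np.array(p["camera_matrix"]);T=np.array(p["pose"])
    c=T[:3,:3].T@(np.asarray(X)-T[:3,3]);u=K@c;return u[:2]/u[2]
def save(p,n,crop=None,s=1):
    im=cv2.cvtColor(p["image"],cv2.COLOR_RGB2BGR)
    if crop: a,b,c,d=crop;im=im[b:d,a:c]
    cv2.imwrite("pics/"+n,cv2.resize(im,None,fx=s,fy=s,interpolation=cv2.INTER_CUBIC))
E
python3 - <<'E'
from h import *
np.set_printoptions(precision=4,suppress=True)
for n in("top","side"):
    p=arm.get_image(n);save(p,n+"0.png");print(n,np.array(p["pose"])[:3])
    for q,z in(("bracket_top",.117),("fence_top",.106),("t_head",.085),("collar_grip",.102),("stand",0),("spare_washer",.02),("owl",0),("mushroom_house",0)):
        for r in arm.pinpoint(p,q)[:2]:print(q,np.round(r["xy"],1),round(r["score"],2),atz(p,r["xy"],z))
E
```

```text
top [[ 0.013  -0.9931  0.1162  0.4169]
 [-0.9999 -0.0137 -0.0049  0.0065]
 [ 0.0064 -0.1162 -0.9932  1.3802]]
bracket_top [316.2 203. ] 0.82 [0.5425 0.0163 0.117 ]
fence_top [308.  185.4] 0.84 [0.5942 0.0407 0.106 ]
t_head [257.1 214.7] 0.48 [0.5091 0.1877 0.085 ]
t_head [316.2 192.5] 0.4 [0.5765 0.017  0.085 ]
collar_grip [256.5 213.4] 0.8 [0.5116 0.1872 0.102 ]
spare_washer [286.8 233. ] 0.53 [0.4593 0.105  0.02  ]
owl [324.4 126.6] 0.68 [ 0.798  -0.0053  0.    ]
mushroom_house [386.6 132.6] 0.76 [ 0.7814 -0.2027  0.    ]
mushroom_house [257.2 212.3] 0.42 [0.5226 0.1995 0.    ]
side [[ 0.9992 -0.0138  0.0367  0.5236]
 [-0.0348 -0.7459  0.6651 -0.8959]
 [ 0.0182 -0.6659 -0.7458  1.0991]]
bracket_top [311.4 188.7] 0.76 [0.5467 0.0271 0.117 ]
bracket_top [313.9 195.6] 0.37 [ 0.5541 -0.0032  0.117 ]
fence_top [323.7 189. ] 0.6 [0.5872 0.0354 0.106 ]
t_head [316.5 193.1] 0.58 [0.5639 0.0369 0.085 ]
t_head [383.3 220.3] 0.19 [ 0.77   -0.0827  0.085 ]
collar_grip [302.3 160.1] 0.54 [0.5182 0.1792 0.102 ]
stand [311.6 195.7] 0.69 [0.5495 0.1029 0.    ]
spare_washer [282.4 191.2] 0.5 [0.4465 0.108  0.02  ]
owl [383.1 220.1] 0.86 [ 0.7901 -0.0137  0.    ]
mushroom_house [389.8 271.4] 0.71 [ 0.7831 -0.2162  0.    ]
mushroom_house [296.  125.5] 0.45 [0.4927 0.5022 0.    ]
```

View pics/top0.png

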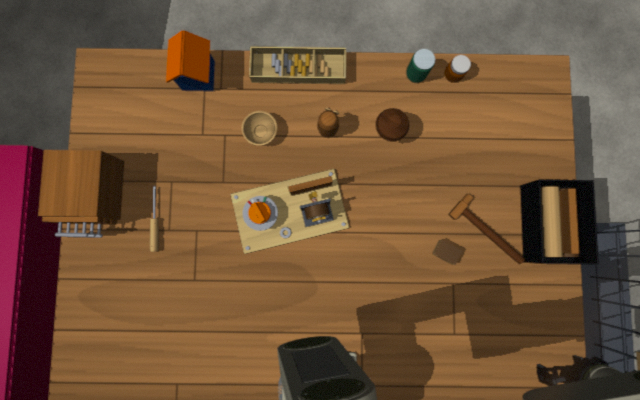

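View pics/side0.png

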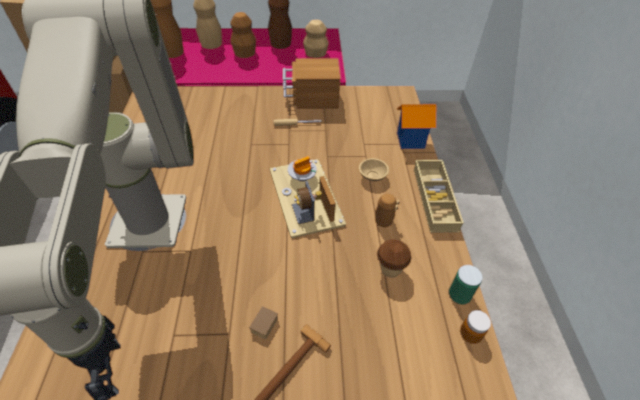

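```bash
python3 - <<'E'
from h import *
p=arm.get_image("top");a=(225,162,358,260);save(p,"top1.png",a,6)
p=arm.get_image("side");save(p,"side1.png",(262,145,356,245),6)
E
```

```text
(no output)
```

View pics/top1.png

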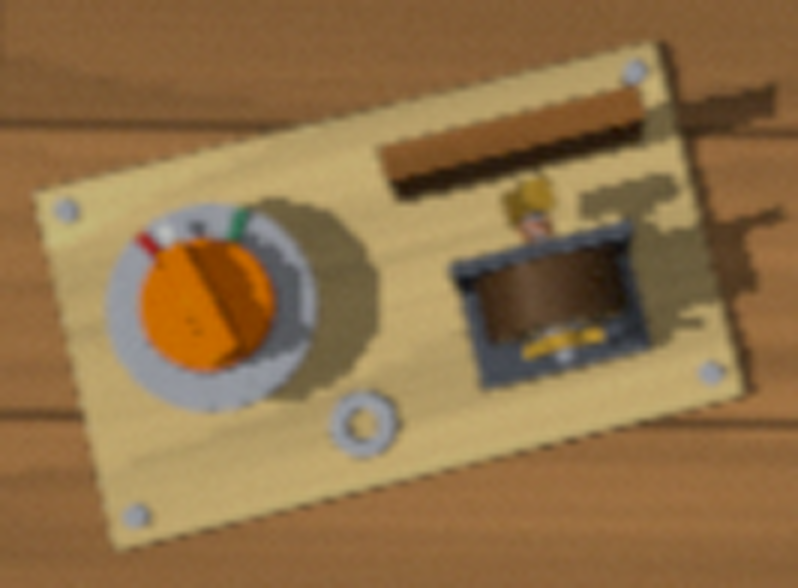

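View pics/side1.png

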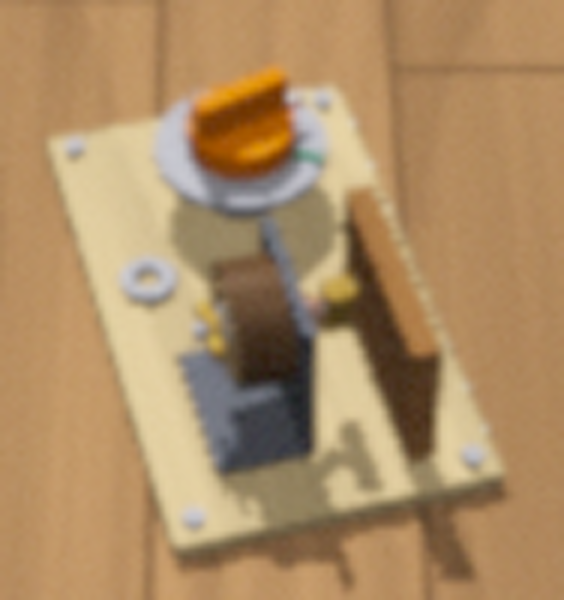

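```bash
cat > fit.py <<'E'
from h import *
from scipy.optimize import least_squares
np.set_printoptions(precision=4,suppress=True)
T=arm.get_image("top");S=arm.get_image("side")
C=[(75,165,14),(75,-165,14),(-115,-165,14),(-115,165,14)]
obs=[]
for xy,X in zip([(38,190),(658,42),(745,393),(117,549)],C):obs.append((T,(np.array(xy)+.5)/6-.5+[225,162],X,2))
for xy,X in zip([(335,88),(502,474),(178,545),(52,140)],C):obs.append((S,(np.array(xy)+.5)/6-.5+[262,145],X,2))
for p in(T,S):
    for q,X in(("bracket_top",(-27,-80,117)),("fence_top",(32,-80,106)),("collar_grip",(-10,85,102)),("t_head",(0,-80,85))):
        for r in arm.pinpoint(p,q)[:1]: obs.append((p,np.array(r["xy"]),X,.5 if q!="t_head" else .1))
def W(v,X):
    c,s=np.cos(v[2]),np.sin(v[2]);X=np.array(X)/1e3
    return np.array([v[0]+c*X[0]-s*X[1],v[1]+s*X[0]+c*X[1],X[2]])
f=lambda v:np.concatenate([w*(proj(p,W(v,X))-xy) for p,xy,X,w in obs])
r=least_squares(f,[.55,.1,.23],loss="soft_l1");v=r.x
E
python3 - <<'E'
from fit import *
print(v)
for p,xy,X,w in obs: print(X,proj(p,W(v,X))-xy)
print("collar",W(v,(-10,85,102)),"t",W(v,(0,-80,85)))
# pointer angle from top: white tip
for xy in[(147,243),(167,232),(238,222)]:
    P=atz(T,(np.array(xy)+.5)/6-.5+[225,162],.062);d=P-W(v,(-10,85,62));print(np.arctan2(d[1],d[0])-v[2],np.hypot(*d[:2]))
s=arm.state();print({k:np.round(s[k],3) for k in("time","tcp_pos","tool_rot","finger_gap","force")})
E
```

```text
[0.5484 0.1035 0.2536]
(75, 165, 14) [-0.5822 -0.1095]
(75, -165, 14) [-0.0097 -0.4834]
(-115, -165, 14) [0.4771 0.5186]
(-115, 165, 14) [-0.2617  0.4422]
(75, 165, 14) [ 1.0398 -0.7397]
(75, -165, 14) [1.2269 0.0228]
(-115, -165, 14) [-0.3225  0.6593]
(-115, 165, 14) [-0.5603 -0.2231]
(-27, -80, 117) [-2.6684 -0.5676]
(32, -80, 106) [3.0266 2.7358]
(-10, 85, 102) [ 4.2192 -1.9826]
(0, -80, 85) [51.4419 63.6862]
(-27, -80, 117) [1.2797 4.3919]
(32, -80, 106) [ 0.6541 -0.5532]
(-10, 85, 102) [-0.9401  0.6063]
(0, -80, 85) [-0.1305  1.7117]
collar [0.5174 0.1833 0.102 ] t [0.5685 0.0261 0.085 ]
0.5635345027253889 0.04463644547716593
0.30988053212814054 0.04275937050223646
-0.5370060011302127 0.04333631763794961
{'time': np.float64(1.5), 'tcp_pos': array([ 0.141, -0.583,  0.25 ]), 'tool_rot': array([0.   , 0.993, 0.118, 0.   ]), 'finger_gap': np.float64(0.085), 'force': array([-0.275, -0.008,  0.01 ])}
```

The top crop shows the plate corners at (38,190), (658,42), (745,393) and (117,549), red at (147,243), the white pointer at (167,232) and green at (238,222). The side crop agrees. The fitted stand pose is yaw 0.254, and the collar angle is about 0.24.

```bash
python3 -m jog '[[[0.0325,-0.025,0],0,-1],[[0.0325,-0.025,0],0,-1],[[0.0325,-0.025,0],0,-1],[[0.0325,-0.025,0],0,-1],[[0.0325,-0.025,0],0,-1],[[0.0325,-0.025,0],0,-1],[[0.0325,-0.025,0],0,-1],[[0.0325,-0.025,0],0,-1],[[0.0325,-0.025,0],0,-1],[[0.0325,-0.025,0],0,-1],[[0.0325,-0.025,0],0,-1],[[0.0325,-0.025,0],0,-1],[[0.015,-0.036,0],0,-1],[[0.015,-0.036,0],0,-1],[[0.015,-0.036,0],0,-1],[[0.015,-0.036,0],0,-1],[[0.015,-0.036,0],0,-1],[[0.015,-0.036,0],0,-1],[[0.015,-0.036,0],0,-1],[[0,0,0],0,-1]]' 80
cat > go.py <<'E'
import sys,numpy as np
from bench import arm
from scipy.spatial.transform import Rotation as R
np.set_printoptions(precision=4,suppress=True)
s=arm.state();w=s["tool_rot"];r=R.from_quat([w[1],w[2],w[3],w[0]]);M=r.as_matrix()
a=np.arctan2(M[1,0],M[0,0])
print("t",s["time"],"tcp",np.array(s["tcp_pos"]),"yaw",a,"gap",s["finger_gap"],"F",np.array(s["force"]),"q6",s["q"][5],"down",M[:,2])
t=np.array([float(x) for x in sys.argv[1:4]]);ya=float(sys.argv[4])
print("tool shift",M.T@(t-s["tcp_pos"]),"then turn deg",np.degrees(a-ya))
E
python3 go.py .5174 .1833 .10 .5635
```

```text
time: 3.5
tcp_pos: [0.4926, 0.0736, 0.2501]
tool_rot: [-0.001, 0.993, 0.12, 0.0]
force: [0.6, -1.1, -0.5]
finger_gap: 0.0855
grasp_force: 0.0
t 3.5 tcp [0.4926 0.0736 0.2501] yaw 0.24114570204384977 gap 0.0855072213887739 F [ 0.6047 -1.0604 -0.4632] q6 1.3737122876930032 down [ 0.0004  0.0017 -1.    ]
tool shift [ 0.0502 -0.1004  0.1503] then turn deg -18.469540780790027
```

```bash
python3 -m jog '[[[0.0167,-0.0335,0],0,-1],[[0.0167,-0.0335,0],0,-1],[[0.0167,-0.0335,0],0,-1],[[0,0,0.03],-6.2,-1],[[0,0,0.03],-6.2,-1],[[0,0,0.03],-6.1,-1],[[0,0,0],0,-1],[[0,0,0],0,-1]]'
python3 go.py .5174 .1833 .10 .5635
python3 - <<'E'
from h import *
save(arm.get_image("top"),"top2.png",(225,162,358,260),5)
E
```

```text
time: 4.3
tcp_pos: [0.5174, 0.1784, 0.1602]
tool_rot: [0.0, 0.962, 0.275, -0.001]
force: [0.8, 0.1, 1.6]
finger_gap: 0.0855
grasp_force: 0.0
t 4.3 tcp [0.5174 0.1784 0.1602] yaw 0.5561823935496759 gap 0.08553869398405525 F [0.7838 0.1465 1.5908] q6 1.2531620394054257 down [-0.0012 -0.0004 -1.    ]
tool shift [ 0.0027 -0.0041  0.0602] then turn deg -0.41926796574127795
```

View pics/top2.png

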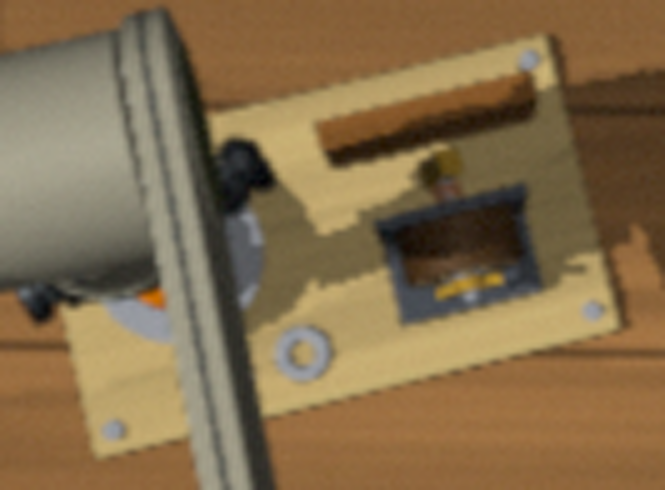

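The arm covers the collar, with the fingers visible at (245,170) and (40,300) on either side of it. Next I go down and close.

```bash
python3 -m jog '[[[0.0025,-0.004,0.02],-0.4,-1],[[0,0,0.02],0,-1],[[0,0,0.019],0,-0.5],[[0,0,0],0,0.2],[[0,0,0],0,1],[[0,0,0],0,1],[[0,0,0],0,1],[[0,0,0],0,1]]' 50
python3 go.py .5174 .1833 .10 -.296
```

```text
time: 5.15
tcp_pos: [0.5188, 0.1842, 0.1032]
tool_rot: [-0.0, 0.96, 0.279, 0.002]
force: [-2.4, 0.6, 6.8]
finger_gap: 0.0128
grasp_force: 49.2
t 5.15 tcp [0.5188 0.1842 0.1032] yaw 0.5662480387880547 gap 0.012843156144978529 F [-2.3524  0.6356  6.799 ] q6 1.2520565793182548 down [ 0.0028  0.0012 -1.    ]
tool shift [-0.0016 -0.      0.0032] then turn deg 49.40317351598804
```

```bash
python3 -m jog '[[[0,0,0],6.2,1],[[0,0,0],6.2,1],[[0,0,0],6.2,1],[[0,0,0],6.2,1],[[0,0,0],6.2,1],[[0,0,0],6.2,1],[[0,0,0],6.2,1],[[0,0,0],6,1],[[0,0,0],0,1],[[0,0,0],0,1]]'
python3 go.py .5174 .1833 .10 -.296
```

```text
time: 6.15
tcp_pos: [0.5189, 0.1829, 0.1032]
tool_rot: [0.0, 0.989, -0.148, 0.002]
force: [-2.1, -5.3, 7.5]
finger_gap: 0.0125
grasp_force: 49.5
t 6.15 tcp [0.5189 0.1829 0.1032] yaw -0.29640386952866826 gap 0.012517171688892702 F [-2.1475 -5.3327  7.5449] q6 2.1144551737077837 down [ 0.0029 -0.001  -1.    ]
tool shift [-0.0016  0.0001  0.0032] then turn deg -0.023140019466630076
```

```bash
python3 -m jog '[[[0,0,0],0,0],[[0,0,0],0,-1],[[0,0,0],0,-1],[[0,0,0],0,-1],[[0,0,-0.03],0,-1],[[0,0,-0.035],0,-1],[[0,0,-0.035],-7.9,-1],[[0,0,0],-7.9,-1],[[0,0,0],-7.9,-1],[[0,0,0],-7.8,-1],[[0.002,0.033,0],0,-1],[[0.002,0.033,0],0,-1],[[0.002,0.033,0],0,-1],[[0.002,0.033,0],0,-1],[[0.001,0.033,0],0,-1],[[0,0,0],0,-1],[[0,0,0],0,-1]]'
python3 go.py .5685 .0261 .088 .2536
python3 - <<'E'
from h import *
a=arm.get_image("top");b=arm.get_image("side")
f=lambda p,c:cv2.resize(cv2.cvtColor(p["image"],cv2.COLOR_RGB2BGR)[c[1]:c[3],c[0]:c[2]],(400,400),interpolation=cv2.INTER_CUBIC)
cv2.imwrite("pics/c.png",np.hstack([f(a,(230,175,310,255)),f(b,(262,140,362,240))]))
E
```

```text
time: 7.85
tcp_pos: [0.5677, 0.0258, 0.2007]
tool_rot: [-0.0, 0.992, 0.126, -0.0]
force: [0.0, 0.7, -0.4]
finger_gap: 0.0857
grasp_force: 0.0
t 7.85 tcp [0.5677 0.0258 0.2007] yaw 0.25254349598303405 gap 0.08574104177653342 F [ 0.0081  0.6601 -0.4154] q6 1.2731352930252895 down [-0.0006  0.0005 -1.    ]
tool shift [ 0.0009 -0.      0.1127] then turn deg -0.060533221210766416
```

View pics/c.png

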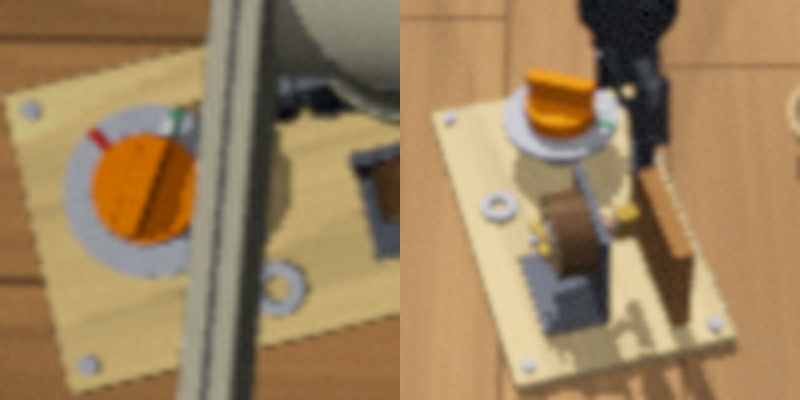

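```bash
python3 - <<'E'
from h import *
a=arm.get_image("top");b=arm.get_image("side")
f=lambda p,c:cv2.resize(cv2.cvtColor(p["image"],cv2.COLOR_RGB2BGR)[c[1]:c[3],c[0]:c[2]],(400,400),interpolation=cv2.INTER_NEAREST)
cv2.imwrite("pics/c2.png",np.hstack([f(a,(243,190,283,230)),f(b,(285,150,320,185))]))
print(a["image"][194:204,260:273].tolist()[0:0])
for r in range(194,203):print(r,[tuple(int(x) for x in a["image"][r,c]) for c in range(262,272)])
from fit import W
v=[.5484,.1035,.2536]
for z,rad in((.058,.045),(.07,.038),(.102,.030)):
  for ang in(.55,-.55):
    X=W(v,(-10,85,z*1e3))+rad*np.array([np.cos(v[2]+ang),np.sin(v[2]+ang),0]);print(z,rad,ang,proj(a,X),proj(b,X))
E
```

```text
[]
194 [(197, 170, 114), (197, 171, 114), (195, 170, 114), (195, 171, 114), (194, 168, 112), (193, 169, 110), (184, 162, 106), (170, 151, 106), (162, 153, 124), (161, 158, 137)]
195 [(187, 168, 126), (187, 166, 120), (184, 164, 115), (179, 159, 104), (176, 153, 100), (173, 151, 98), (149, 131, 86), (129, 118, 85), (147, 142, 119), (158, 153, 134)]
196 [(159, 155, 147), (159, 155, 143), (148, 149, 121), (127, 127, 89), (118, 108, 77), (121, 109, 78), (118, 105, 72), (123, 113, 85), (147, 141, 120), (158, 154, 134)]
197 [(150, 153, 158), (139, 149, 147), (103, 133, 116), (74, 114, 89), (87, 102, 87), (118, 112, 102), (120, 112, 95), (125, 119, 96), (148, 143, 122), (157, 153, 134)]
198 [(156, 161, 165), (146, 159, 155), (112, 143, 126), (79, 118, 99), (95, 111, 106), (128, 131, 135), (121, 121, 120), (124, 121, 108), (149, 146, 126), (158, 155, 134)]
199 [(161, 164, 167), (174, 179, 176), (139, 157, 146), (85, 114, 100), (118, 127, 126), (145, 146, 153), (123, 125, 129), (128, 127, 118), (152, 147, 131), (158, 155, 136)]
200 [(168, 173, 173), (178, 184, 179), (133, 146, 137), (85, 106, 98), (124, 130, 133), (137, 140, 146), (118, 121, 125), (137, 137, 127), (158, 156, 138), (158, 154, 135)]
201 [(163, 161, 158), (154, 160, 152), (108, 122, 113), (84, 91, 90), (114, 118, 122), (113, 115, 122), (100, 101, 101), (140, 138, 124), (159, 154, 135), (160, 155, 137)]
202 [(141, 99, 73), (113, 91, 74), (83, 74, 60), (84, 78, 74), (92, 91, 93), (90, 93, 96), (93, 94, 94), (138, 133, 121), (161, 157, 136), (159, 158, 137)]
0.058 0.045 0.55 [249.3562 201.9864] [310.7492 162.0703]
0.058 0.045 -0.55 [264.7756 198.2541] [314.3164 170.7879]
0.07 0.038 0.55 [250.3824 203.2372] [309.4397 160.6069]
0.07 0.038 -0.55 [263.5279 200.0537] [312.4456 167.9825]
0.102 0.03 0.55 [250.6243 204.0906] [307.9012 155.0946]
0.102 0.03 -0.55 [261.2664 201.5126] [310.2901 160.9325]
```

View pics/c2.png

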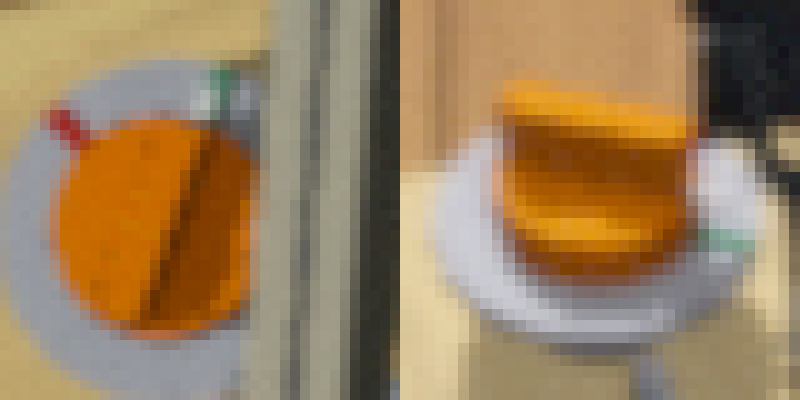

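The pointer sits at about (208,105) in the left half, right by the green mark at (222,85), but the arm's shadow crosses it. I'll shift aside for a clean look.

```bash
python3 -m jog '[[[0,0.045,0],0,-1],[[0,0.045,0],0,-1],[[0,0.045,0],0,-1],[[0,0.045,0],0,-1],[[0,0,0],0,-1]]' | head -2
python3 - <<'E'
from h import *
a=arm.get_image("top");b=arm.get_image("side")
f=lambda p,c:cv2.resize(cv2.cvtColor(p["image"],cv2.COLOR_RGB2BGR)[c[1]:c[3],c[0]:c[2]],(400,400),interpolation=cv2.INTER_CUBIC)
cv2.imwrite("pics/c3.png",np.hstack([f(a,(243,190,283,230)),f(b,(285,150,320,185))]))
E
```

```text
time: 9.05
tcp_pos: [0.6134, -0.1536, 0.2008]
```

View pics/c3.png

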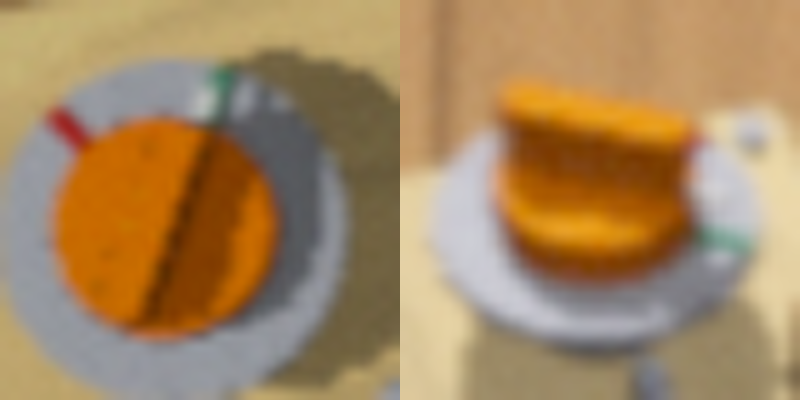

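```bash
python3 - <<'E'
from h import *
a=arm.get_image("top");now=a["image"];old=cv2.cvtColor(cv2.imread("pics/top0.png"),cv2.COLOR_BGR2RGB)
cx=np.array([.5174,.1833]);y=.2536
out=[]
for im in(old,now):
    A=np.linspace(.9,-1.1,161);Rr=np.linspace(.025,.055,40)
    m=np.array([[proj(a,[cx[0]+r*np.cos(y+t),cx[1]+r*np.sin(y+t),.060]) for t in A] for r in Rr[::-1]],np.float32)
    out.append(cv2.remap(im,m[...,0],m[...,1],cv2.INTER_CUBIC))
    for r in(.037,.040,.043,.046):
        k=np.argmin(abs(Rr[::-1]-r));print(r,[f"{A[j]:.2f}:"+",".join(map(str,out[-1][k,j])) for j in range(0,161,6)])
b=np.vstack([cv2.resize(o,(800,200)) for o in out]);cv2.imwrite("pics/pol.png",b[...,::-1])
E
```

```text
0.037 ['0.90:166,138,126', '0.82:166,139,127', '0.75:163,133,122', '0.68:152,105,96', '0.60:159,80,33', '0.53:160,82,24', '0.45:163,117,90', '0.38:174,142,121', '0.30:168,137,115', '0.22:157,134,120', '0.15:150,140,139', '0.07:141,134,140', '0.00:113,104,108', '-0.08:98,91,92', '-0.15:122,116,118', '-0.22:140,137,140', '-0.30:143,144,149', '-0.38:133,142,144', '-0.45:98,129,117', '-0.53:58,108,84', '-0.60:58,90,74', '-0.68:80,85,83', '-0.75:85,87,93', '-0.83:92,92,96', '-0.90:94,97,101', '-0.97:87,90,93', '-1.05:87,89,93']
0.04 ['0.90:148,150,157', '0.82:151,150,157', '0.75:152,151,157', '0.68:147,119,123', '0.60:146,54,53', '0.53:139,51,45', '0.45:149,130,128', '0.38:176,174,171', '0.30:173,173,170', '0.22:155,157,160', '0.15:147,148,153', '0.07:125,128,135', '0.00:94,97,102', '-0.08:85,88,92', '-0.15:118,120,126', '-0.22:143,145,153', '-0.30:147,150,156', '-0.38:142,148,153', '-0.45:105,132,123', '-0.53:60,116,90', '-0.60:64,102,85', '-0.68:98,108,108', '-0.75:102,105,110', '-0.83:110,111,116', '-0.90:121,123,128', '-0.97:102,103,108', '-1.05:87,90,93']
0.043 ['0.90:148,152,157', '
[... 2552 characters left out ...]
0.53:129,152,139', '-0.60:84,109,100', '-0.68:126,133,136', '-0.75:135,137,143', '-0.83:102,102,109', '-0.90:90,89,96', '-0.97:87,88,94', '-1.05:88,88,92']
0.046 ['0.90:152,154,161', '0.82:150,153,160', '0.75:151,153,161', '0.68:153,138,144', '0.60:158,60,61', '0.53:147,54,53', '0.45:144,135,142', '0.38:152,155,161', '0.30:150,154,160', '0.22:150,152,159', '0.15:146,150,157', '0.07:149,151,157', '0.00:146,149,156', '-0.08:146,149,157', '-0.15:148,152,159', '-0.22:147,149,156', '-0.30:147,151,158', '-0.38:148,154,159', '-0.45:127,146,141', '-0.53:92,130,110', '-0.60:81,109,98', '-0.68:130,134,139', '-0.75:131,133,139', '-0.83:99,100,106', '-0.90:96,99,103', '-0.97:88,89,92', '-1.05:86,86,90']
```

View pics/pol.png

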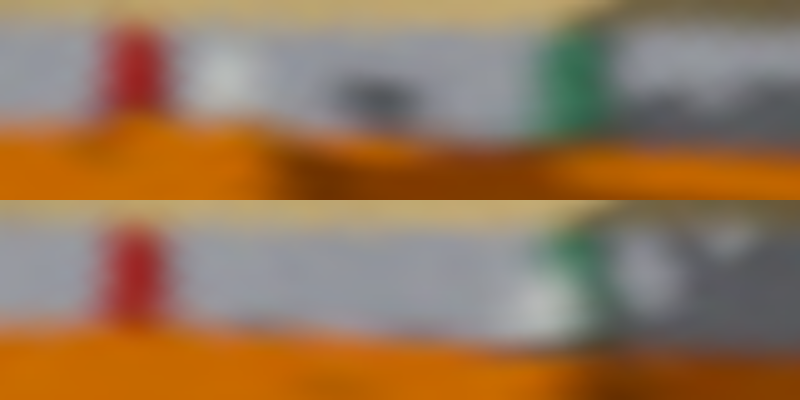

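The polar strips show red at column 135 and green at about 573. The pointer moved from 230 to about 550, overlapping green. After height parallax that is roughly 1.07–1.1, so the collar is set. Now the T head.

```bash
python3 -m jog '[[[0,-0.045,0],0,-1],[[0,-0.045,0],0,-1],[[0,-0.045,0],0,-1],[[0,-0.045,0],0,-1],[[0.001,0,0],0,-1],[[0,0,0.025],0,-1],[[0,0,0.025],0,-1],[[0,0,0.01],0,-1],[[0,0,0],0,-1],[[0,0,0],0,-1]]'
python3 go.py .5685 .0261 .088 .2536
python3 - <<'E'
from h import *
a=arm.get_image("top");b=arm.get_image("side")
f=lambda p,c:cv2.resize(cv2.cvtColor(p["image"],cv2.COLOR_RGB2BGR)[c[1]:c[3],c[0]:c[2]],(400,400),interpolation=cv2.INTER_CUBIC)
cv2.imwrite("pics/t1.png",np.hstack([f(a,(285,160,345,220)),f(b,(285,165,345,225))]))
E
```

```text
time: 10.2
tcp_pos: [0.5691, 0.0266, 0.1418]
tool_rot: [0.0, 0.992, 0.127, 0.0]
force: [0.6, -0.9, -0.1]
finger_gap: 0.085
grasp_force: 0.0
t 10.2 tcp [0.5691 0.0266 0.1418] yaw 0.2545341303480661 gap 0.08495025251636253 F [ 0.5993 -0.9284 -0.0646] q6 1.2729192633369395 down [ 0.0006  0.     -1.    ]
tool shift [-0.0007  0.0003  0.0538] then turn deg 0.053521726459274624
```

View pics/t1.png

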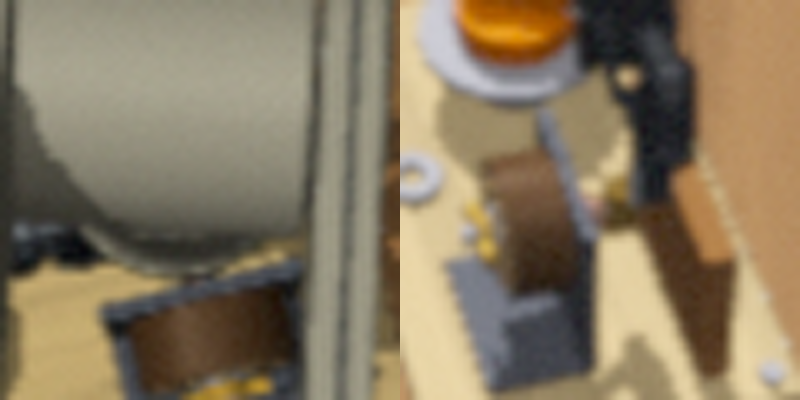

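The side view shows the near finger at (655,190), above and aligned with the gap between the bracket (570,190) and the fence (690,200). I'll descend in steps and check the force.

```bash
python3 -m jog '[[[0,0,0.015],0,-1],[[0,0,0.015],0,-1],[[0,0,0.012],0,-1],[[0,0,0.012],0,-1],[[0,0,0],0,-1]]'
python3 go.py .5685 .0261 .088 .2536
```

```text
time: 10.8
tcp_pos: [0.5667, 0.0265, 0.0838]
tool_rot: [-0.0, 0.992, 0.127, -0.002]
force: [0.5, -0.1, 0.2]
finger_gap: 0.0855
grasp_force: 0.0
t 10.8 tcp [0.5667 0.0265 0.0838] yaw 0.2541951309049085 gap 0.08553985696030192 F [ 0.4857 -0.1056  0.2064] q6 1.272930010356348 down [-0.0048  0.0002 -1.    ]
tool shift [ 0.0016  0.0008 -0.0042] then turn deg 0.034098489109057474
```

```bash
python3 -m jog '[[[0.001,0.0005,0],0,-0.4],[[0,0,0],0,0.2],[[0,0,0],0,0.5],[[0,0,0],0,1],[[0,0,0],0,1],[[0,0,0],0,1],[[0,0,0],0,1]]' 60
python3 go.py .5685 .0261 .088 .2536
```

```text
time: 11.5
tcp_pos: [0.5702, 0.0264, 0.0876]
tool_rot: [-0.0, 0.992, 0.127, 0.0]
force: [-0.6, 1.5, 3.4]
finger_gap: 0.0133
grasp_force: 58.3
t 11.5 tcp [0.5702 0.0264 0.0876] yaw 0.2543204223940426 gap 0.013254979606288068 F [-0.6452  1.5201  3.4239] q6 1.2726274135151237 down [ 0.0009  0.0003 -1.    ]
tool shift [-0.0017 -0.0001 -0.0004] then turn deg 0.04127716264535345
```

```bash
python3 -m jog '[[[-0.001,0,0],0,1],[[0,0,0],0,1],[[0,0,0],0,1],[[0,0,0],0,1],[[0,0,0],0,1]]' 100
python3 - <<'E'
from h import *
s=arm.state();c,q=np.cos(.254),np.sin(.254);t=s["torque"];print("torque stand",c*t[0]+q*t[1],-q*t[0]+c*t[1],t[2])
f=lambda p,c:cv2.resize(cv2.cvtColor(p["image"],cv2.COLOR_RGB2BGR)[c[1]:c[3],c[0]:c[2]],(400,400),interpolation=cv2.INTER_CUBIC)
a=arm.get_image("top");b=arm.get_image("side")
cv2.imwrite("pics/t2.png",np.hstack([f(a,(230,160,330,260)),f(b,(285,165,345,225))]))
E
```

```text
time: 12.0
tcp_pos: [0.5702, 0.0264, 0.0877]
tool_rot: [-0.0, 0.992, 0.127, 0.002]
force: [5.6, 3.2, 1.1]
finger_gap: 0.0126
grasp_force: 97.2
torque stand 0.45526765853162793 -0.8110953904028642 -0.04829997710663411
```

View pics/t2.png

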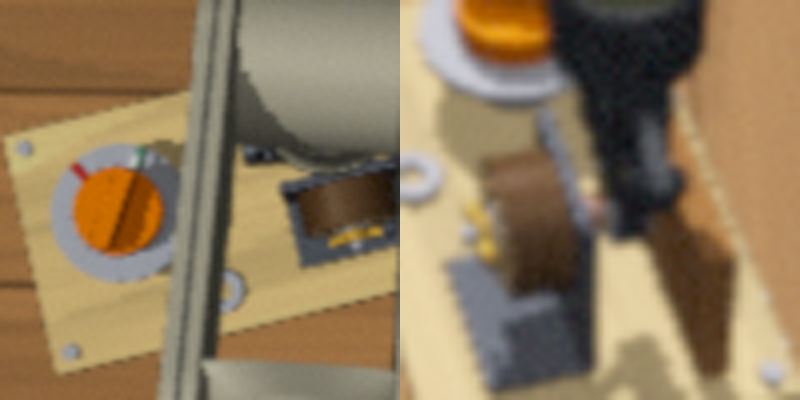

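The side view shows the fingers closed on the head at (625,215), clear of the bracket and fence. In the top view the collar is unchanged. I'll take off the small side load and hand in.

```bash
python3 -m jog '[[[0.001,0,0],0,1],[[0,0,0],0,1],[[0,0,0],0,1],[[0,0,0],0,1]]' 100; python3 -c "from bench import arm;print(arm.hand_in())"
```

```text
time: 12.5
tcp_pos: [0.5702, 0.0264, 0.0876]
tool_rot: [-0.0, 0.992, 0.127, 0.0]
force: [-0.0, 2.5, 6.8]
finger_gap: 0.0128
grasp_force: 97.9
the job is handed in; nothing more can be done
None
```

I handed the job in at 12.5 s with the collar turned to the green mark (about 1.07–1.1 rad by camera and tool angle) and the T head held at about 98 N, upright as judged from the 12.8 mm finger gap since it is hidden from the cameras; the hand-in gave no verdict.

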